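# Feel for the binding hinge among three clock-case doors

## Robot

A 7-joint arm with a two-finger parallel gripper is mounted at the origin on the work surface. World frame = base frame: x ahead of the robot, y to its left, z up, the work surface at z = 0. Lengths are in m, angles in rad, forces in N, time in s.
With the tool pointing down it reaches from about 0.425 to 0.925 m from the base axis. Payload 6.8 kg.
Tool frame: the origin (TCP) lies on the front face of the gripper's body, between the roots of the fingers; the fingertips stand 73 mm ahead of it and the grasp point (between the pads) lies 54 mm ahead of it (env.nose_length is the distance from the TCP to the fingertips, in m); z points along the fingers, y is the direction in which the jaws open and shut (so a half turn about z gives the same grasp; the last joint's range is limited). The gripper opens to 85 mm and grips with 20 to 120 N. Pads are 22 mm wide; open, the fingers measure 114 mm over their backs; the gripper's body (76 mm by 85 mm) begins 54 mm behind the grasp point. The pads swing forward as they close: fully open they stand 13 mm farther back than shut.
Start: joints at [1.22, 0.477, 0.022, 1.555, -0.011, 1.109, -0.083], TCP at [0.162, -0.655, 0.304] pointing down, gripper open.
Joint ranges: [-2.96, 2.96], [-0.34, 2.1], [-1.41, 1.46], [0.24, 2.44], [-1.37, 4.51], [0.17, 1.92], [-2.96, 2.96]. Speed limits (rad/s): [2.39, 2.39, 3.14, 3.14, 3.14, 3.14, 3.14].

## Interface

Orientations are given as a unit quaternion [w, x, y, z].
In Python, from cell import env, kin, camera, calibration, job gives the robot as it stands. The module is installed in compiled form; this text tells all that it offers. Calls block until the motion is done:
- env.reach(position, orientation): joint-space move of the TCP to a pose.
- env.movel(position, velocity=0.15, rot=None, stop_force=None): straight line of the TCP; rot=None keeps the orientation; velocity is the mean speed in m/s. With stop_force (N) it stops when the force on the tool has changed by that much, and returns True; else False.
- env.goto_joints(angles): joint-space move.
- env.grip(opening, f_grip=None): finger opening in m; f_grip is the grip in N (None keeps the last); returns when the fingers have stopped.
- env.dwell(seconds).
- kin.inverse_kinematics(position, orientation): joint angles nearest the present ones, or None.
- env.get_state(): the state.
- camera(name): name is "scene" or "top" or "wrist"; returns (picture, depth): 480x640x3 uint8, blue, green, red; 480x640 float32, m along the optical axis (not along the pixel's ray), 0 where there is no reading.
- calibration(name): a dict with "fx", "fy", "cx", "cy" (pixels), "rvec" (rotation vector, rad) and "tvec" (3), from world to camera coordinates, as OpenCV has them. Camera axes: x right, y down, z forward; pixel columns grow to the right and rows downward; lengths in m; the calibration is good to about 2 mm. A picture is of the moment at which its call begins: read the wrist's pose just before it. calibration takes no time and is no camera call; for the wrist camera it gives the pose at the moment of the call.
A pose or a line that the arm cannot do raises env.PlanningError and nothing moves.
- job.job_done(): hands the job in, once; it reports no verdict.
The state is a dict: "time": time; "qpos": joint angles; "joint_velocities": joint speeds; "joint_torque": joint torques, N m; "tcp_pos": TCP position; "orientation": TCP orientation; "force": force on the tool from outside, world axes, zero at the start; "torque": the same for the moment, N m; "opening": finger opening in m.
Only numpy, scipy, OpenCV 4.12 (cv2) and the standard library are available. Lean on these libraries where they do the work, as an engineer would, in place of code of your own. Each camera call takes 0.05 s, during which the arm holds its last target.

## Task

The doors of these three clock cases have just been re-hinged and one of them binds. Starting with the case at the robot's left and going on to the right, ease each door open with a fingertip behind its tongue, without pinching it, to feel how its hinge runs: swing a door that runs freely right round to its stop and leave it open, but do not force the one that binds part-way; shut that door fully again, so that I can see which hinge to rework. Leave the other things on the bench alone.

Things in the scene. Friction and masses are not known exactly. Their poses are not given: they have to be found in the camera images.
- board: Wooden bench board, 200 mm deep (x) by 470 mm (y), 18 mm thick, fixed to the bench, with cleats in which three clock cases are held fast. Origin at the centre of its underside; x points away from the robot, y to the robot's left, along the row of cases.
- case_left: Dark wooden desk-clock case with a brass door at the robot's left (+y), fixed: 62 mm deep (x), 78 mm wide (y), 75 mm high, its front and door towards +x, away from the robot. Origin under the middle of its front, axes as the board's. Cases stand 150 mm apart, 72 mm clear between them. The work is delicate: more than about 20 N of push, pull or squeeze on door or case is forcing it.
- hinge_left (a point): Point on the upright hinge axis of the case at the robot's left (+y), at the height of its tongue, 40 mm above the case's underside: at the front corner on the robot's left (+y), 3.5 mm ahead and 40.5 mm left of the case's origin. z up, the axis; x, y as the case's.
- tongue_left (a point): Pull tongue of the brass door at the robot's left (+y): flat strip in the door's plane, 5 mm thick, 20 mm high, standing 39 mm out past the door's free edge (robot's right, beside the case), with an upright 9 mm bead at its end. This point moves with the door, 104 mm from the hinge axis, 23 mm past the door plate (4 mm thick, 66 mm high). y runs to the hinge, x out of the door's face.
- door_left (a joint): Angle of the door at the robot's left (+y), rad: 0 shut on the case, growing as the free edge swings out (+x), 1.75 the hinge's hard stop. It stays where it is left. A sound hinge takes a light, even 1 to 3 N at the tongue all the way. In one of the three, any of them, a hidden burr binds from somewhere between 0.5 and 1.0 rad on: resistance climbs steeply and springily, past 12 N within 0.2 rad. Told only by feel.
- case_middle: Dark wooden desk-clock case with a brass door in the middle, fixed: 62 mm deep (x), 78 mm wide (y), 75 mm high, its front and door towards +x, away from the robot. Origin under the middle of its front, axes as the board's. Cases stand 150 mm apart, 72 mm clear between them. The work is delicate: more than about 20 N of push, pull or squeeze on door or case is forcing it.
- hinge_middle (a point): Point on the upright hinge axis of the case in the middle, at the height of its tongue, 40 mm above the case's underside: at the front corner on the robot's left (+y), 3.5 mm ahead and 40.5 mm left of the case's origin. z up, the axis; x, y as the case's.
- tongue_middle (a point): Pull tongue of the brass door in the middle: flat strip in the door's plane, 5 mm thick, 20 mm high, standing 39 mm out past the door's free edge (robot's right, beside the case), with an upright 9 mm bead at its end. This point moves with the door, 104 mm from the hinge axis, 23 mm past the door plate (4 mm thick, 66 mm high). y runs to the hinge, x out of the door's face.
- door_middle (a joint): Angle of the door in the middle, rad: 0 shut on the case, growing as the free edge swings out (+x), 1.75 the hinge's hard stop. It stays where it is left. A sound hinge takes a light, even 1 to 3 N at the tongue all the way. In one of the three, any of them, a hidden burr binds from somewhere between 0.5 and 1.0 rad on: resistance climbs steeply and springily, past 12 N within 0.2 rad. Told only by feel.
- case_right: Dark wooden desk-clock case with a brass door at the robot's right (-y), fixed: 62 mm deep (x), 78 mm wide (y), 75 mm high, its front and door towards +x, away from the robot. Origin under the middle of its front, axes as the board's. Cases stand 150 mm apart, 72 mm clear between them. The work is delicate: more than about 20 N of push, pull or squeeze on door or case is forcing it.
- hinge_right (a point): Point on the upright hinge axis of the case at the robot's right (-y), at the height of its tongue, 40 mm above the case's underside: at the front corner on the robot's left (+y), 3.5 mm ahead and 40.5 mm left of the case's origin. z up, the axis; x, y as the case's.
- tongue_right (a point): Pull tongue of the brass door at the robot's right (-y): flat strip in the door's plane, 5 mm thick, 20 mm high, standing 39 mm out past the door's free edge (robot's right, beside the case), with an upright 9 mm bead at its end. This point moves with the door, 104 mm from the hinge axis, 23 mm past the door plate (4 mm thick, 66 mm high). y runs to the hinge, x out of the door's face.
- door_right (a joint): Angle of the door at the robot's right (-y), rad: 0 shut on the case, growing as the free edge swings out (+x), 1.75 the hinge's hard stop. It stays where it is left. A sound hinge takes a light, even 1 to 3 N at the tongue all the way. In one of the three, any of them, a hidden burr binds from somewhere between 0.5 and 1.0 rad on: resistance climbs steeply and springily, past 12 N within 0.2 rad. Told only by feel.
- oil: Small amber oil bottle, 28 mm across, 62 mm high, standing on the board just behind the cases; a bystander to be left alone. Origin: centre of its underside.
- punch: Steel riveting punch, 9 mm square, 88 mm long, lying on the board just behind the cases; a bystander to be left alone. Origin: middle of its underside.
- hammer: Hammer lying left of the board; a bystander to be left alone. Origin: middle of its underside.
- jar: Brown stoneware jar, 95 mm across, 126 mm high; a bystander to be left alone. Origin: centre of its underside.
- block: Steel bench block, 65 x 65 x 22 mm; a bystander to be left alone. Origin: centre of its underside.
- triblet: Ring triblet: tapered steel rod upright in a round wooden foot 70 mm across, 190 mm high; a bystander to be left alone. Origin: centre of its underside.
- pliers: Pliers with rubber grips, 150 mm long; a bystander to be left alone. Origin: near its middle, on the bench.

How it is judged:
By the outcome, as a careful person would: the job done as asked, in the order asked, and still so for the second after the job is handed in, with the robot touching nothing.
It also fails if it takes over 72 s, if anything falls off the work surface, if the arm or the gripper's body presses on something with over 40 N, if the wrist force passes 120 N, or if a joint passes its speed limit or range.

## Working session

There is one attempt and no reset: what is moved stays moved. The work goes in short steps, each a Python script; the robot and the scene stay as the last script left them, time stands still between calls to the robot, and variables do not carry over. Pictures are saved under pics/ and viewed, and the job is handed in when it is done.

```bash
ls; mkdir -p pics; python3 - <<'E'
from cell import env,kin,camera,calibration,job
import cv2,numpy as np
s=env.get_state();print(s)
for n in("scene","top","wrist"):
    p,d=camera(n);cv2.imwrite(f"pics/{n}0.png",p);np.save(f"pics/{n}0.npy",d);print(n,calibration(n))
print(env.nose_length)
E
```

```text
pics
{'time': 0.0, 'qpos': array([ 1.21992794,  0.47780834,  0.0223122 ,  1.55646277, -0.01149532,
        1.10931526, -0.0831376 ]), 'joint_velocities': array([-1.85374702e-03, -2.00968747e-04, -1.19786534e-03,  3.68866499e-04,
        1.82382018e-05,  1.56683450e-03,  1.17245312e-03]), 'joint_torque': array([-2.02699408e-05, -5.96443391e+01,  1.60800867e+00, -2.81196338e+01,
        1.24495814e-02,  9.18635807e-03,  1.18460378e-06]), 'tcp_pos': array([ 0.16215971, -0.65474799,  0.30291477]), 'orientation': array([-9.15882980e-04,  9.92640916e-01,  1.21091460e-01, -1.77729618e-04]), 'force': array([-0.0132994 ,  0.20723213, -0.13171619]), 'torque': array([ 0.04066745, -0.01895776, -0.03709427]), 'opening': 0.08525658591075072}
scene {'fx': 458.30760363047534, 'fy': 458.30760363047534, 'cx': 314.03608372050405, 'cy': 236.78168159866453, 'rvec': array([ 2.12811326,  0.67412833, -0.35027725]), 'tvec': array([-0.42021149, -0.16198216,  1.32070252])}
top {'fx': 447.1863523509383, 'fy': 447.1863523509383, 'cx': 323.6125050519649, 'cy': 233.79311359699284, 'rvec': array([ 2.15125293, -2.12521687,  0.23239958]), 'tvec': array([-0.04732628,  0.55833162,  0.92576004])}
wrist {'fx': 396.8784785863147, 'fy': 396.8784785863147, 'cx': 315.8247731113171, 'cy': 235.33946017343038, 'rvec': array([-2.28786299,  1.78865153,  0.26119668]), 'tvec': array([-0.67410685, -0.03659562,  0.37962444])}
0.0726
```

View pics/scene0.png

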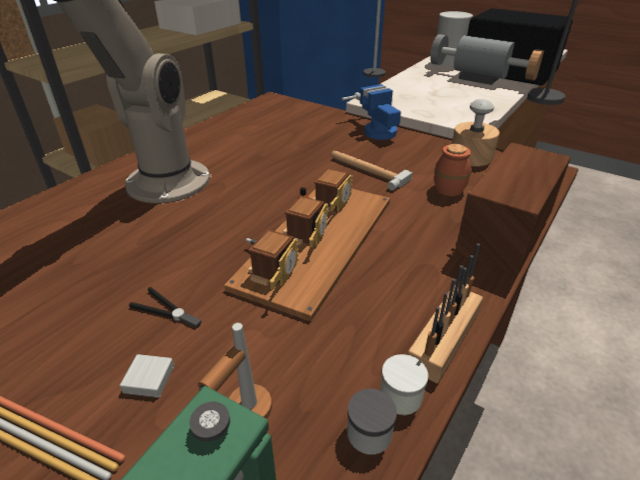

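View pics/top0.png

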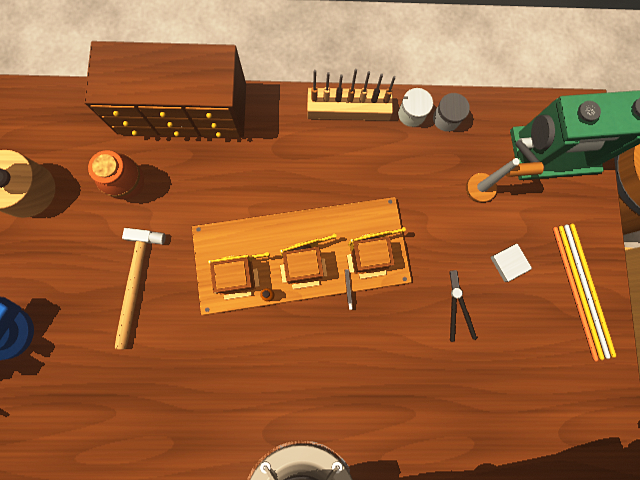

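```bash
cat > h.py <<'E'
import cv2,numpy as np
from scipy.spatial.transform import Rotation as R
def unproj(cal,d):
    v,u=np.mgrid[0:480,0:640]
    P=np.stack([(u-cal['cx'])/cal['fx']*d,(v-cal['cy'])/cal['fy']*d,d],-1)
    M=R.from_rotvec(cal['rvec']).as_matrix()
    return (P-cal['tvec'])@M
E
python3 - <<'E'
from cell import calibration
from h import *
for n in('scene','top'):
    c=calibration(n);d=np.load(f'pics/{n}0.npy');W=unproj(c,d)
    np.save(f'pics/W{n}.npy',W)
    m=R.from_rotvec(c['rvec']).as_matrix();print(n,'cam pos',-m.T@c['tvec'],'axis',m[2])
E
```

```text
scene cam pos [ 1.01711599 -0.69628553  0.65401268] axis [-0.4690961   0.65139736 -0.59634749]
top cam pos [ 0.37845652 -0.01105467  1.01373275] axis [ 0.18440018 -0.03012167 -0.98238957]
```

The top view shows the board at about (300,257), slightly rotated. The cases are at about (232,273), (303,263) and (373,252), the oil at (266,294) and the punch at (349,289). Next I'll measure the poses.

```bash
python3 - <<'E'
from h import *
W=np.load('pics/Wtop.npy');z=W[...,2]
p=cv2.imread('pics/top0.png')
cv2.imwrite('pics/topz.png',cv2.resize(p[185:325,180:425],None,fx=3.2,fy=3.2,interpolation=cv2.INTER_CUBIC))
reg=np.zeros(z.shape,bool);reg[185:330,180:425]=1
m=(reg&(abs(z-.018)<.005)).astype(np.uint8)
print('bench z',np.median(z[360:400,180:400]))
pts=W[m>0][:,:2].astype(np.float32)
r=cv2.minAreaRect(pts*1000);print('board',r, np.median(z[m>0]))
m=(reg&(z>.085)&(z<.1)).astype(np.uint8)
n,l,st,c=cv2.connectedComponentsWithStats(m)
for i in range(1,n):
    if st[i,4]>100:
        q=W[l==i];print(c[i],st[i,4],cv2.minAreaRect((q[:,:2]*1000).astype(np.float32)),np.median(q[:,2]),q[:,:2].mean(0))
E
```

```text
bench z 0.0009927835280062315
board ((519.8097534179688, 9.074951171875), (200.80865478515625, 470.91583251953125), 9.377050399780273) 0.019116006614119222
[373.07514944 251.56789069] 1171 ((519.0502319335938, -143.04898071289062), (74.04914093017578, 78.84858703613281), 9.427075386047363) 0.09270312410365956 [ 0.5152773  -0.14305339]
[302.18416667 262.17666667] 1200 ((496.47802734375, 5.3294525146484375), (79.43074035644531, 79.19304656982422), 11.123554229736328) 0.09257538551602543 [0.49106181 0.00449134]
[230.02342488 273.35379645] 1238 ((468.4519348144531, 152.56329345703125), (70.22746276855469, 78.43743896484375), 9.39038372039795) 0.09261283052227771 [0.46608501 0.15177131]
```

View pics/topz.png

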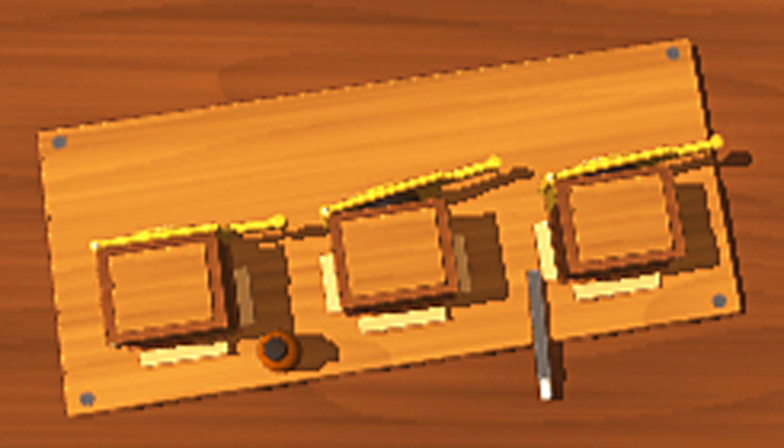

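```bash
python3 - <<'E'
from h import *
W=np.load('pics/Wtop.npy');z=W[...,2];p=cv2.imread('pics/top0.png').astype(int)
yaw=np.deg2rad(9.38);c=np.array([.5198,.0091])
Rm=np.array([[np.cos(yaw),-np.sin(yaw)],[np.sin(yaw),np.cos(yaw)]])
B=(W[...,:2]-c)@Rm*1000
reg=np.zeros(z.shape,bool);reg[185:330,180:425]=1
b,g,r=p[...,0],p[...,1],p[...,2]
yel=(r>150)&(g>120)&(b<90)&(g>.72*r)
for k,(lo,hi) in enumerate([(85,240),(-70,75),(-225,-75)]):
    s=reg&(B[...,1]>lo)&(B[...,1]<hi)
    t=s&(z>.088)&(z<.098)&~yel
    q=B[t];print('case top pct x',np.percentile(q[:,0],[1,5,95,99]),'y',np.percentile(q[:,1],[1,5,95,99]),len(q))
    for zl,zh in((.048,.075),(.075,.1)):
        t=s&yel&(z>zl)&(z<zh)
        q=B[t]
        if len(q)>5:
            f=np.polyfit(q[:,1],q[:,0],1);print(' yellow',zl,len(q),'y',q[:,1].min(),q[:,1].max(),'x at ends',np.polyval(f,[q[:,1].max(),q[:,1].min()]),'ang',-f[0],'z',q.shape,z[t].max())
m=reg&(z>.07)&(z<.087)&(B[...,0]<-20)&(r-b>30)
for nm,(u0,u1,v0,v1) in dict(oil=(257,277,285,303),punch=(343,357,265,312)).items():
    q=W[v0:v1,u0:u1];bb=B[v0:v1,u0:u1];t=q[...,2]>(.05 if nm=='oil' else .0235)
    t&=q[...,2]<.084
    print(nm,bb[t].min(0),bb[t].max(0),q[t][:,2].max(),t.sum())
E
```

```text
case top pct x [-61.90425113 -59.50352324  -3.63313727  -0.97244065] y [111.58571652 114.60536132 185.22140661 188.14768044] 1147
 yellow 0.048 18 y 86.07108906922825 103.04636844912943 x at ends [2.74694824 3.31200576] ang 0.033287082656656794 z (18, 2) 0.07211651017317393
 yellow 0.075 85 y 102.28962226041357 193.3938611348287 x at ends [1.24987309 4.18854455] ang 0.032256144106126816 z (85, 2) 0.09641435175262467
case top pct x [-61.84889645 -59.49280897  -3.45724757  -0.47199761] y [-38.08331756 -34.77620605  34.91388698  38.2681051 ] 1109
 yellow 0.048 35 y -69.44616433610405 73.96926281821776 x at ends [ 2.9671589  19.69645781] ang 0.11664922838827772 z (35, 2) 0.07382838211852397
 yellow 0.075 74 y -37.73047497448641 43.180229273233486 x at ends [ 2.86192145 14.94220207] ang 0.1493038619819765 z (74, 2) 0.0950302330066569
case top pct x [-61.78227527 -59.00886251  -3.06181027  -0.52687738] y [-187.53187971 -184.37348675 -114.59121516 -111.30578406] 1077
 yellow 0.048 36 y -224.42784050477934 -75.44187277154047 x at ends [18.80761356 10.93123017] ang -0.05286661225522593 z (36, 2) 0.07487593372225637
 yellow 0.075 76 y -189.19605560483404 -106.33887288882731 x at ends [ 1.14053505 10.57356809] ang 0.1138468956596509 z (76, 2) 0.0943431303258837
oil [-93.27961683  71.043765  ] [-67.15979413  97.0347263 ] 0.08247819716990537 131
punch [-136.59921417 -114.68263128] [-43.29362273 -82.10067478] 0.06161301829214683 220
```

```bash
cat >> h.py <<'E'
YAW=np.deg2rad(9.38);C=np.array([.5198,.0091])
RM=np.array([[np.cos(YAW),-np.sin(YAW)],[np.sin(YAW),np.cos(YAW)]])
CY={'left':.150,'middle':0.,'right':-.150}
NOSE=.0726
def quat(psi):  # tool z down, tool x at heading psi
    return np.array([0,np.cos(psi/2),np.sin(psi/2),0])
def pose(case,th,n,r=.098,ztip=.044,off=-np.pi/2):
    """finger centre at radius r along door, n metres out of door mid-plane (+ = front), door angle th"""
    h=np.array([.0035,CY[case]+.0405])
    u=np.array([np.sin(th),-np.cos(th)]);o=np.array([np.cos(th),np.sin(th)])
    w=C+RM@(h+r*u+n*o)
    return np.array([w[0],w[1],ztip+NOSE]),quat(YAW+th+off)
E
python3 - <<'E'
from cell import kin,env
from h import *
for off in(-np.pi/2,0,np.pi/2):
  for c in CY:
    for th in(0,.6,1.2,1.8):
      P,q=pose(c,th,-.02,off=off);j=kin.inverse_kinematics(P,q);print(round(off,1),c,th,None if j is None else np.round(j,2))
E
```

```text
-1.6 left 0 [ 0.57  0.82 -1.19  2.06  0.96  0.98  2.16]
-1.6 left 0.6 [-0.07  0.55 -0.31  1.96  0.26  0.66 -2.93]
-1.6 left 1.2 [-0.06  0.63 -0.41  1.84  0.36  0.75 -2.44]
-1.6 left 1.8 [-0.04  0.69 -0.57  1.77  0.49  0.82 -2.02]
-1.6 middle 0 [-0.78  0.79  1.05  2.12 -0.98  0.84 -2.08]
-1.6 middle 0.6 [ 0.03  0.55 -0.1   1.94  0.09  0.65 -2.5 ]
-1.6 middle 1.2 [ 0.11  0.62 -0.31  1.84  0.27  0.73 -2.12]
-1.6 middle 1.8 [ 0.16  0.66 -0.5   1.8   0.43  0.79 -1.75]
-1.6 right 0 [ 0.12  0.56  0.16  1.95 -0.14  0.64 -2.61]
-1.6 right 0.6 [ 0.18  0.61  0.03  1.82 -0.03  0.71 -2.16]
-1.6 right 1.2 [ 0.2   0.65 -0.12  1.75  0.1   0.75 -1.74]
-1.6 right 1.8 [ 0.23  0.66 -0.28  1.75  0.24  0.77 -1.35]
0 left 0 [ 0.08  0.51 -0.5   2.09  0.41  0.63 -2.1 ]
0 left 0.6 [ 0.2   0.63 -0.68  1.94  0.57  0.76 -1.61]
0 left 1.2 [ 0.21  0.74 -0.8   1.82  0.68  0.88 -1.12]
0 left 1.8 [ 0.13  0.78 -0.83  1.76  0.71  0.92 -0.61]
0 middle 0 [ 0.24  0.51 -0.32  2.06  0.27  0.62 -1.67]
0 middle 0.6 [ 0.26  0.58 -0.39  1.92  0.33  0.7  -1.14]
0 middle 1.2 [ 0.26  0.65 -0.51  1.83  0.44  0.78 -0.69]
0 middle 1.
[... 257 characters left out ...]
.86 -0.01]
1.6 left 0 [ 0.29  0.59 -0.77  2.08  0.62  0.72 -0.72]
1.6 left 0.6 [ 0.2   0.63 -0.68  1.94  0.57  0.76 -0.04]
1.6 left 1.2 [ 0.16  0.71 -0.73  1.82  0.62  0.85  0.49]
1.6 left 1.8 [ 0.22  0.86 -0.99  1.75  0.85  1.02  0.87]
1.6 middle 0 [ 0.41  0.54 -0.54  2.05  0.44  0.66 -0.26]
1.6 middle 0.6 [ 0.44  0.64 -0.64  1.91  0.54  0.77  0.26]
1.6 middle 1.2 [ 0.42  0.72 -0.75  1.82  0.64  0.86  0.73]
1.6 middle 1.8 [ 0.47  0.85 -0.99  1.78  0.84  1.    1.1 ]
1.6 right 0 [ 0.62  0.6  -0.5   1.91  0.42  0.73  0.05]
1.6 right 0.6 [ 0.65  0.7  -0.63  1.79  0.54  0.83  0.52]
1.6 right 1.2 [ 0.59  0.75 -0.67  1.72  0.58  0.88  1.03]
1.6 right 1.8 [ 0.78  1.01 -1.2   1.71  1.02  1.18  1.25]
```

```bash
python3 - <<'E'
from cell import env,kin,camera,calibration
from h import *
env.grip(0.0,20)
P,q=pose('left',0.0,-.026,off=np.pi/2)
up=P.copy();up[2]=.26
env.movel(up,velocity=.3,rot=q)
s=env.get_state();print(s['time'],s['qpos'].round(2),s['tcp_pos'],up,s['opening'],s['force'])
p,d=camera('wrist');cv2.imwrite('pics/w1.png',p)
W=unproj(calibration('wrist'),d);np.save('pics/w1W.npy',W)
p,d=camera('top');cv2.imwrite('pics/t1.png',p)
E
```

```text
3.7917 [ 0.28  0.3  -0.7   1.99  0.25  0.93 -0.39] [0.48239268 0.09583037 0.25997625] [0.48252505 0.09669611 0.26      ] -0.000443194928603958 [ 0.71711683 -0.36793705 -0.76366766]
```

View pics/w1.png

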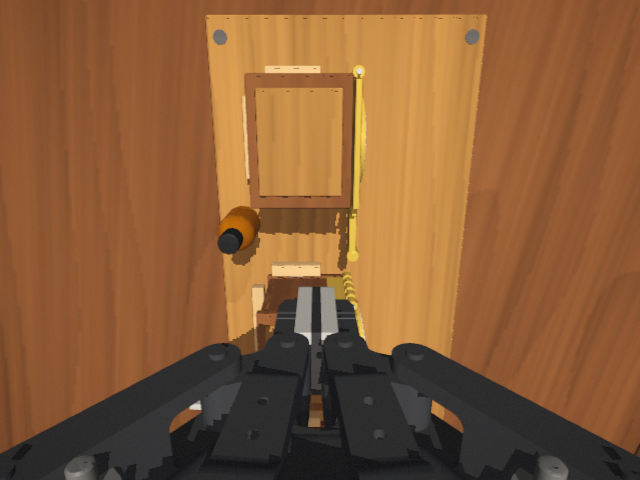

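```bash
python3 - <<'E'
from cell import env
from h import *
s=env.get_state()
W=np.load('pics/w1W.npy')
q=s['orientation'];M=R.from_quat([q[1],q[2],q[3],q[0]]).as_matrix()
T=(W-s['tcp_pos'])@M*1000
t=T[270:].reshape(-1,3)
for lo in range(-10,76,6):
    k=t[(t[:,2]>=lo)&(t[:,2]<lo+6)]
    k=k[(abs(k[:,1])<80)&(abs(k[:,0])<60)]
    if len(k):print(lo,len(k),'x',k[:,0].min().round(),k[:,0].max().round(),'y',k[:,1].min().round(),k[:,1].max().round())
print(T[295,315])
B=(W[...,:2]-C)@RM*1000
for (v,u) in((72,360),(205,356),(235,353),(256,352)):print(u,v,B[v,u],W[v,u,2])
E
```

```text
-10 11355 x -1.0 19.0 y -59.0 60.0
-4 10458 x -8.0 19.0 y -54.0 56.0
2 6433 x -8.0 18.0 y -49.0 51.0
8 4608 x -9.0 16.0 y -44.0 47.0
14 7600 x -9.0 14.0 y -39.0 41.0
20 3574 x -13.0 14.0 y -35.0 36.0
26 1504 x -8.0 14.0 y -30.0 31.0
32 1076 x -11.0 13.0 y -10.0 17.0
38 552 x 6.0 12.0 y -13.0 15.0
44 699 x 6.0 12.0 y -13.0 15.0
50 619 x 6.0 12.0 y -13.0 14.0
56 549 x 6.0 12.0 y -13.0 15.0
62 358 x 6.0 12.0 y -12.0 14.0
68 24 x 10.0 11.0 y -5.0 7.0
[10.71470528  0.70248766 61.65330118]
360 72 [  3.67908339 189.33539094] 0.08519822198803205
356 205 [  3.48038215 111.6979028 ] 0.0861441264313286
353 235 [ 3.88685251 86.66387832] 0.06781739621064331
352 256 [ 3.63749454 71.1373067 ] 0.06727772247619454
```

```bash
cat >> h.py <<'E'
OFF=np.pi/2;ZT=.046;NC=.0170
def resist(env,case,th,tare):
    f=env.get_state()['force']-tare
    o=RM@np.array([np.cos(th),np.sin(th)]);u=RM@np.array([np.sin(th),-np.cos(th)])
    return -f[:2]@o, f[:2]@u, f[2]
def opendoor(env,case,th0=0.,vel=.04,thmax=1.86):
    P,q=pose(case,th0,-.026,ztip=ZT,off=OFF)
    env.movel(P,velocity=.12,rot=q,stop_force=6) and print('!! contact on descent')
    env.dwell(.3);tare=env.get_state()['force'];log=[]
    P,q=pose(case,th0,-NC-.001,ztip=ZT,off=OFF);env.movel(P,velocity=.04,rot=q,stop_force=4)
    th=th0;res='end'
    while th<thmax:
        th+=.06
        if th>1.6: vel=.02
        P,q=pose(case,th,-NC,ztip=ZT,off=OFF)
        st=env.movel(P,velocity=vel,rot=q,stop_force=4)
        a,b,c=resist(env,case,th,tare);log.append((round(th,2),round(a,1),round(b,1),round(c,1),int(st)))
        if a>6: res='resist';break
    # relieve: back off 8 mm from where we are
    s=env.get_state();o=RM@np.array([np.cos(th),np.sin(th)])
    env.movel(s['tcp_pos']-np.array([o[0],o[1],0])*.012,velocity=.05)
    print(case,res,th);print(log);s=env.get_state();print(s['time'],s['qpos'].round(2))
    return res,th
E
python3 - <<'E'
from cell import env,kin,camera,calibration
from h import *
opendoor(env,'left')
p,d=camera('top');cv2.imwrite('pics/t2.png',p[150:360,160:480]); p,d=camera('scene');cv2.imwrite('pics/s2.png',p[100:360,160:480])
E
```

```text
left end 1.8600000000000012
[(0.06, np.float64(1.1), np.float64(0.5), np.float64(-1.4), 0), (0.12, np.float64(0.6), np.float64(1.2), np.float64(-0.8), 0), (0.18, np.float64(1.3), np.float64(0.7), np.float64(-0.1), 0), (0.24, np.float64(0.4), np.float64(0.8), np.float64(-0.2), 0), (0.3, np.float64(0.3), np.float64(0.8), np.float64(0.0), 0), (0.36, np.float64(0.6), np.float64(0.7), np.float64(0.1), 0), (0.42, np.float64(0.4), np.float64(1.5), np.float64(-0.3), 0), (0.48, np.float64(1.2), np.float64(-0.1), np.float64(0.1), 0), (0.54, np.float64(0.8), np.float64(-0.2), np.float64(-0.2), 0), (0.6, np.float64(0.6), np.float64(0.3), np.float64(0.8), 0), (0.66, np.float64(0.5), np.float64(0.5), np.float64(-0.6), 0), (0.72, np.float64(1.5), np.float64(0.7), np.float64(-0.9), 0), (0.78, np.float64(0.9), np.float64(0.2), np.float64(0.2), 0), (0.84, np.float64(0.7), np.float64(0.6), np.float64(-0.7), 0), (0.9, np.float64(0.7), np.float64(-0.1), np.float64(-1.0), 0), (0.96, np.float64(0.8), np.float64(-0.4), np.float64(-1.0), 0), (1.02, np.float64(1.2), np.float64(-0.5), np.float64(0.4), 0), (1.0
[... 234 characters left out ...]
64(-0.9), 0), (1.32, np.float64(0.9), np.float64(-0.2), np.float64(-0.9), 0), (1.38, np.float64(0.7), np.float64(-1.1), np.float64(-0.1), 0), (1.44, np.float64(0.6), np.float64(-0.7), np.float64(0.2), 0), (1.5, np.float64(-0.4), np.float64(0.2), np.float64(-0.4), 0), (1.56, np.float64(0.7), np.float64(0.2), np.float64(-0.1), 0), (1.62, np.float64(2.3), np.float64(-0.3), np.float64(0.5), 0), (1.68, np.float64(1.3), np.float64(-0.5), np.float64(-1.1), 0), (1.74, np.float64(1.0), np.float64(-0.9), np.float64(-0.9), 0), (1.8, np.float64(0.6), np.float64(-0.5), np.float64(-0.1), 1), (1.86, np.float64(0.9), np.float64(-0.9), np.float64(-0.4), 1)]
15.9167 [ 0.21  0.83 -0.93  1.75  0.79  0.98  0.9 ]
```

```bash
python3 - <<'E'
import cv2
for n in('t2','s2'):
    p=cv2.imread(f'pics/{n}.png');cv2.imwrite(f'pics/{n}b.png',cv2.resize(p,None,fx=2.3,fy=2.3,interpolation=2))
E
```

```text
(no output)
```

View pics/t2b.png

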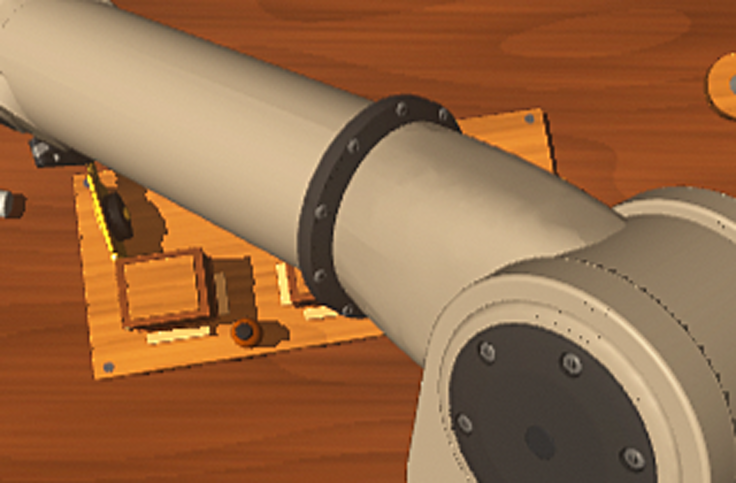

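View pics/s2b.png

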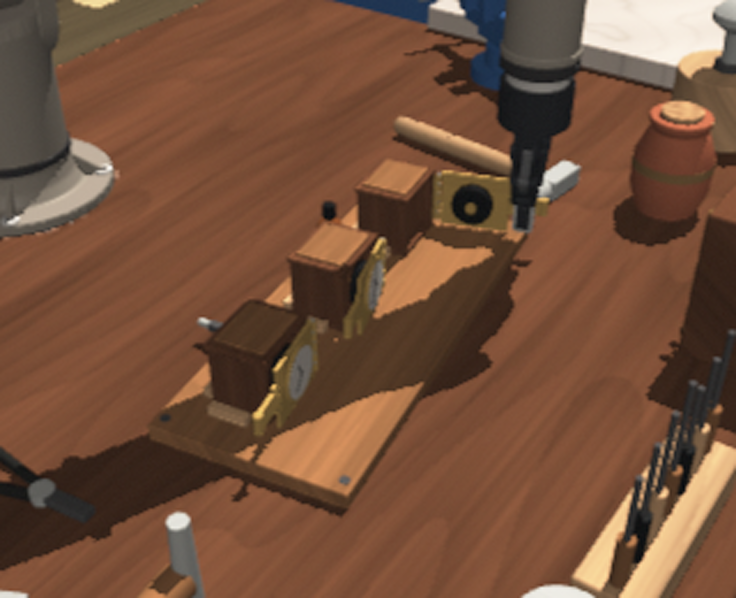

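```bash
cat >> h.py <<'E'
def lift(env,z=.16):
    p=env.get_state()['tcp_pos'].copy();p[2]=z+NOSE;env.movel(p,velocity=.25)
def over(env,case,th,n,z=.16):
    P,q=pose(case,th,n,ztip=z,off=OFF);env.movel(P,velocity=.25,rot=q)
def opendoor(env,case,th0=0.,vel=.045,thmax=1.86):
    P,q=pose(case,th0,-.026,ztip=ZT,off=OFF)
    if env.movel(P,velocity=.15,rot=q,stop_force=6): print('!! contact on descent')
    env.dwell(.2);tare=env.get_state()['force'];log=[]
    th=th0;res='end';hits=0
    while th<thmax:
        th+=.06
        P,q=pose(case,th,-NC,ztip=ZT,off=OFF)
        st=env.movel(P,velocity=.02 if th>1.6 else vel,rot=q,stop_force=4.5)
        a,b,c=resist(env,case,th,tare);log.append((round(th,2),round(float(a),1),int(st)))
        if a>6: res='resist';break
        if st:
            hits+=1
            if hits==2: res='stopped twice';break
            th-=.06
        else: hits=0
    s=env.get_state();o=RM@np.array([np.cos(th),np.sin(th)])
    env.movel(s['tcp_pos']-np.array([o[0],o[1],0])*.012,velocity=.05)
    print(case,res,th);print(log);s=env.get_state();print(s['time'],s['qpos'].round(2))
    return res,th
E
python3 - <<'E'
from cell import env,kin,camera,calibration
from h import *
lift(env);over(env,'middle',.08,-.026)
opendoor(env,'middle',.08)
p,d=camera('scene');cv2.imwrite('pics/s3.png',cv2.resize(p[100:360,160:480],None,fx=2.3,fy=2.3,interpolation=2))
E
```

```text
middle stopped twice 1.8200000000000012
[(0.14, -0.3, 0), (0.2, 0.1, 0), (0.26, 0.2, 0), (0.32, -1.2, 0), (0.38, 0.3, 0), (0.44, 0.1, 0), (0.5, -0.5, 0), (0.56, -1.1, 0), (0.62, 0.0, 0), (0.68, -0.4, 0), (0.74, -0.3, 0), (0.8, -0.9, 0), (0.86, -0.4, 0), (0.92, -1.0, 0), (0.98, -0.6, 0), (1.04, 0.3, 0), (1.1, 0.8, 0), (1.16, 0.4, 0), (1.22, -0.5, 0), (1.28, -0.2, 0), (1.34, -0.7, 0), (1.4, 0.3, 0), (1.46, -0.3, 0), (1.52, -0.2, 0), (1.58, -0.0, 0), (1.64, 0.9, 0), (1.7, 0.4, 0), (1.76, 0.6, 1), (1.76, 2.2, 0), (1.82, 0.1, 1), (1.82, -0.4, 1)]
29.2083 [ 0.46  0.83 -0.94  1.77  0.8   0.98  1.13]
```

View pics/s3.png

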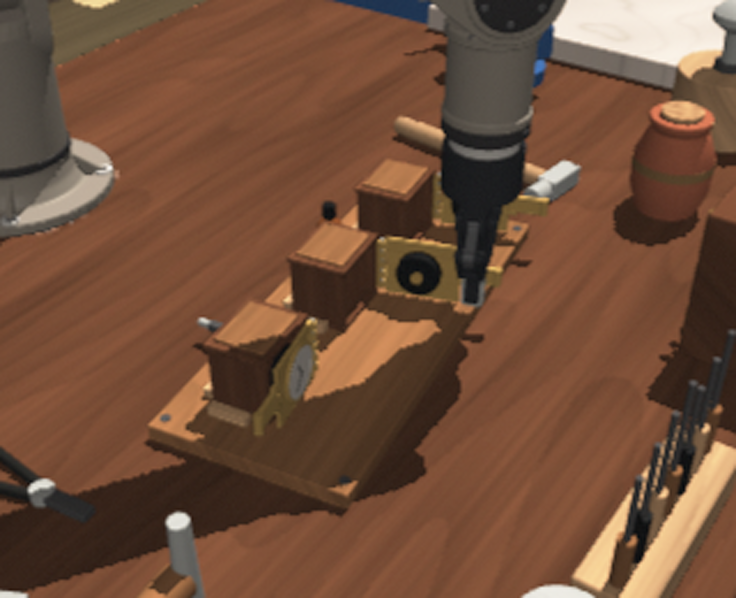

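```bash
sed -i 's/def opendoor(env,case,th0=0.,vel=.045,thmax=1.86):/def opendoor(env,case,th0=0.,vel=.045,thmax=1.86,need=2):/; s/if hits==2/if hits==need/' h.py; python3 - <<'E'
from cell import env,kin,camera,calibration
from h import *
lift(env);over(env,'right',.05,-.026)
opendoor(env,'right',.05,need=1)
p,d=camera('scene');cv2.imwrite('pics/s4.png',cv2.resize(p[100:360,160:480],None,fx=2.3,fy=2.3,interpolation=2))
p,d=camera('top');cv2.imwrite('pics/t4.png',cv2.resize(p[150:360,160:480],None,fx=2.3,fy=2.3,interpolation=2))
E
```

```text
right stopped twice 0.8900000000000003
[(0.11, 0.4, 0), (0.17, -0.0, 0), (0.23, 1.2, 0), (0.29, 0.4, 0), (0.35, -0.5, 0), (0.41, 0.0, 0), (0.47, 0.2, 0), (0.53, 0.5, 0), (0.59, -1.7, 0), (0.65, -0.1, 0), (0.71, -0.9, 0), (0.77, 0.1, 0), (0.83, 1.8, 0), (0.89, 1.1, 1)]
37.3333 [ 0.72  0.76 -0.77  1.75  0.66  0.91  0.71]
```

View pics/s4.png

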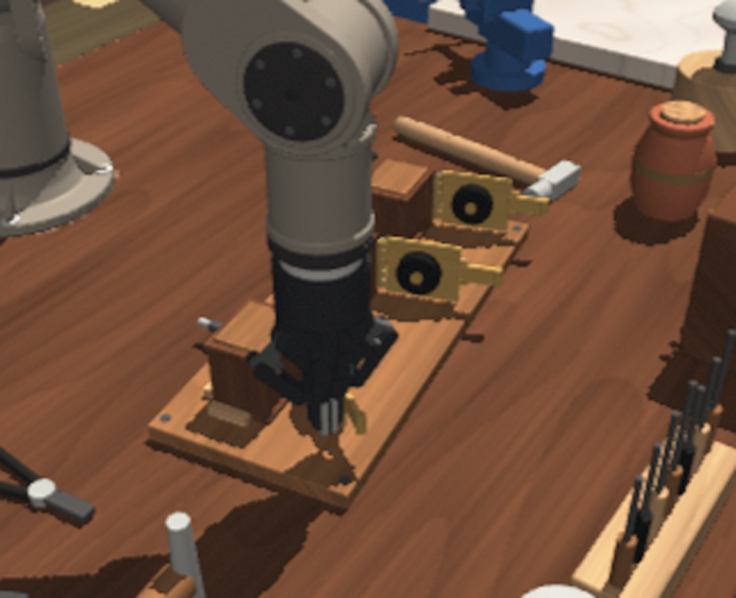

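View pics/t4.png

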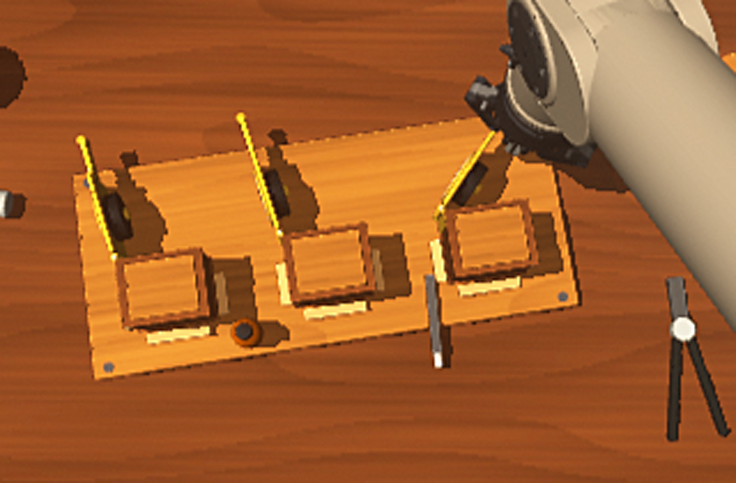

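```bash
cat >> h.py <<'E'
def shut(env,case,th0,vel=.045):
    P,q=pose(case,th0,.032,r=.1,ztip=ZT,off=OFF)
    if env.movel(P,velocity=.15,rot=q,stop_force=6): print('!! contact on descent');return
    env.dwell(.2);tare=env.get_state()['force'];log=[];hits=0;th=th0+.06
    while th>-.15:
        th-=.06
        P,q=pose(case,th,NC,r=.1,ztip=ZT,off=OFF)
        st=env.movel(P,velocity=.02 if th<.15 else vel,rot=q,stop_force=6)
        a,b,c=resist(env,case,th,tare);log.append((round(th,2),round(float(-a),1),int(st)))
        if st:
            hits+=1
            if hits==3: break
            th+=.06
        else: hits=0
    s=env.get_state();o=RM@np.array([np.cos(th),np.sin(th)])
    env.movel(s['tcp_pos']+np.array([o[0],o[1],0])*.015,velocity=.05)
    print(log,env.get_state()['time'])
E
python3 - <<'E'
from cell import env,kin,camera,calibration
from h import *
lift(env);over(env,'right',.95,.032)
shut(env,'right',.95)
lift(env,.18)
s=env.get_state()
P=s['tcp_pos'].copy();
p,d=camera('scene');cv2.imwrite('pics/s5.png',cv2.resize(p[100:360,160:480],None,fx=2.3,fy=2.3,interpolation=2))
# back away to the robot's right to free the top view
env.movel([.40,-.42,.30],velocity=.3)
print(env.get_state()['time'])
p,d=camera('top');cv2.imwrite('pics/top5.png',p);np.save('pics/top5.npy',d)
cv2.imwrite('pics/t5.png',cv2.resize(p[150:360,160:480],None,fx=2.3,fy=2.3,interpolation=2))
W=unproj(calibration('top'),d);z=W[...,2];B=(W[...,:2]-C)@RM*1000
p=p.astype(int);b,g,r=p[...,0],p[...,1],p[...,2]
yel=(r>150)&(g>120)&(b<90)&(g>.72*r)
for nm,w in(('init',np.load('pics/Wtop.npy')),('now',W)):
    z=w[...,2];B=(w[...,:2]-C)@RM*1000
    pp=cv2.imread('pics/top0.png' if nm=='init' else 'pics/top5.png').astype(int);b,g,r=pp[...,0],pp[...,1],pp[...,2]
    yel=(r>150)&(g>120)&(b<90)&(g>.72*r)
    for c in CY:
        q=B-np.array([3.5,CY[c]*1000+40.5])
        t=yel&(z>.045)&(z<.1)&(q[...,0]>-8)&(np.hypot(q[...,0],q[...,1])<125)&(np.hypot(q[...,0],q[...,1])>20)
        a=np.arctan2(q[...,0],-q[...,1])[t];print(nm,c,len(a),np.median(a) if len(a) else 0)
        print('  tongue',np.median(np.arctan2(q[...,0],-q[...,1])[t&(np.hypot(q[...,0],q[...,1])>85)]))
E
```

```text
[(0.95, 0.4, 0), (0.89, -0.5, 0), (0.83, -0.1, 0), (0.77, 0.6, 0), (0.71, 0.6, 0), (0.65, 0.7, 0), (0.59, -0.4, 0), (0.53, 0.7, 0), (0.47, 0.4, 0), (0.41, 0.2, 0), (0.35, 0.3, 0), (0.29, 0.5, 0), (0.23, 0.9, 0), (0.17, 0.4, 0), (0.11, 0.7, 0), (0.05, 0.5, 0), (-0.01, -0.4, 0), (-0.07, 2.9, 1), (-0.07, 3.3, 1), (-0.07, 3.4, 1)] 46.225
48.1
init left 104 -0.004660480485647971
  tongue -0.004915442217271784
init middle 191 0.14866627921813086
  tongue 0.14999121844499522
init right 175 0.21203072646145474
  tongue 3.0287539376780526
now left 89 1.7570356691374536
  tongue 1.7541277283361092
now middle 102 1.763357684910678
  tongue 1.7555788844151288
now right 93 -0.0027774129657578348
  tongue -0.004545505555170393
```

View pics/t5.png

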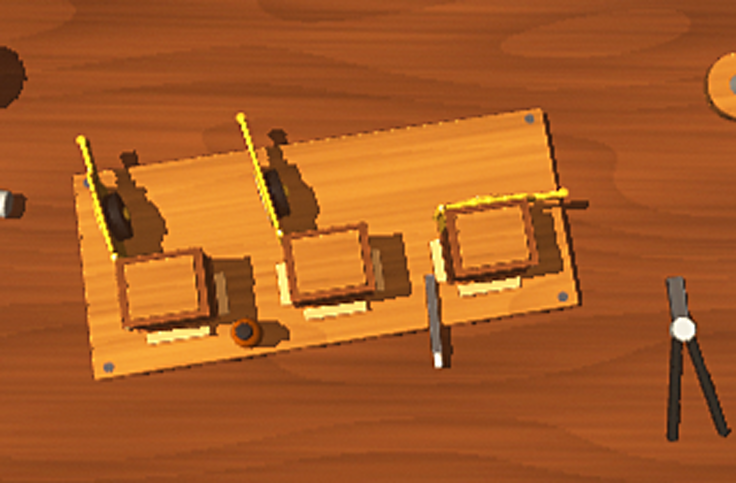

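View pics/s5.png

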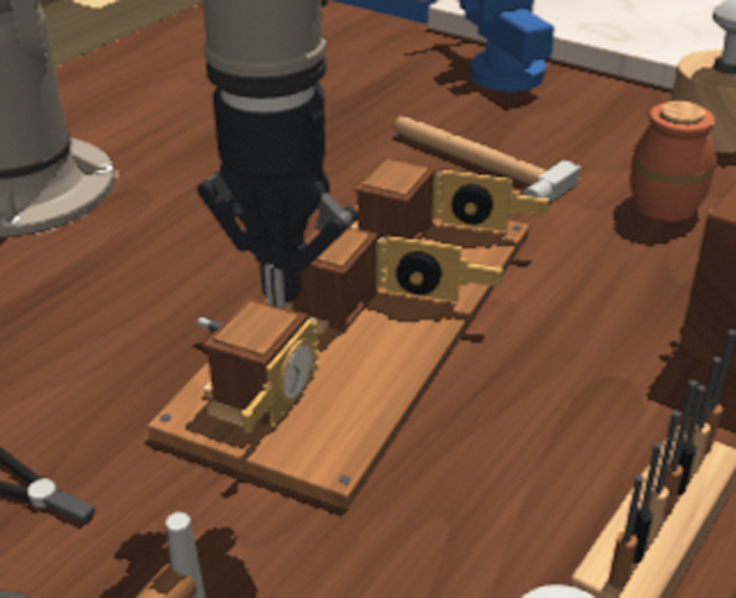

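The top view shows the left and middle doors open at their stops (about 1.755 rad). The right door is flush with its case (about −0.004 rad), and the oil, punch and pliers haven't moved. The robot is clear of everything, so I'm handing in.

```bash
python3 - <<'E'
from cell import env,job
env.dwell(.2);print(job.job_done(),env.get_state()['time'])
E
```

```text
the job is handed in; nothing more can be done
the job is handed in; nothing more can be done
```

The right-hand case has the binding hinge. Its door is shut again, and the left and middle doors are open at their stops. I eased each door with the closed fingertip behind its tongue, without pinching, going left, middle, right.

| Door | How it ran | Left at (camera) |
|---|---|---|
| Left | Freely, at most about 2 N between moves, up to its stop | about 1.754 rad, open |
| Middle | Freely, at most about 2 N between moves, up to its stop | about 1.756 rad, open |
| Right | Resistance jumped at about 0.85–0.9 rad | about −0.004 rad, shut |

- **Right door:** I stopped and backed off at the first 4.5 N rise and did not push a second time to confirm. Neither of the other doors showed such a rise before its stop. I then shut it from the front until it met the case, pressing three times, each stopped at a 6 N rise.
- **Force readings:** forces recorded after each short move were noisy (about ±1 N) and dropped back once the arm stopped. I judged contact by the stop trigger rather than by a measured peak.
- **Other things on the bench:** the oil, punch and pliers showed no sign of movement in the last top view. The hammer and jar looked undisturbed in the last scene view. I did not check the block or triblet closely, but the arm never went down near them.
- **Time and hand-in:** the clock stood at about 48 s of the 72 s allowed, with the arm clear of everything.

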